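# Home the sample carousel and hold its lock pin through both bushes

## Task

Crank the sample carousel anticlockwise (seen from above) by its upright handle, more than one full turn, until it comes up against its end stop, where its own bush stands straight under the fixed one on the bracket. Then lift the lock pin out of its parking block and thread it point down through the upper bush and on through the lower one until its tip shows below, clear of the worktop. Finish still holding the pin there, gripped and still, so that I can fit its clip, and leave the other things on the worktop (such as the beaker, the dish and the marker nearby) where they are.

Things in the scene. Friction and masses are not known exactly. Their poses are not given: they have to be found in the camera images.
- stand: Fixed grey stand. Origin on the carousel's vertical turning axis, at worktop height; z up; +x points from that axis to the bracket with the upper bush (its column 145 to 159 mm from the axis, its top 110 mm above the worktop). Two foot bars (16 mm wide, 12 mm high) run out to the column at y = +-32 mm; between them, beneath the bushes, the worktop is bare.
- carousel (a joint): Turn in rad of the carousel (white disc 170 mm across, top 57 mm above the worktop) about the stand's axis; grows anticlockwise seen from above. Starts at 0 to 1.4; rigid end stop at 8.0. Only there is it home, its bush under the upper bush and its handle opposite; the bush passes there once before, at 1.72, which is not home. Stays where left (friction about 1.5 N at the handle).
- handle (a point): Mid-height of the grip of the carousel's upright crank handle: a grey sleeve 18 mm across and 48 mm tall, free to spin on its spindle, spanning 24 mm above and below this point (100 to 148 mm above the worktop). It circles 42 mm from the turning axis, opposite the carousel's bush, higher than everything else on the stand.
- upper_bush (a point): Centre of the top face of the fixed upper bush: an aluminium block 36 x 36 x 15 mm on the bracket with a 15 mm vertical through-bore; 105 mm from the turning axis, top face 110 mm and underside 95 mm above the worktop.
- lower_bush (a point): Centre of the top face of the lower bush, a like block (36 x 36 x 15 mm, 15 mm vertical through-bore) on the rim of the carousel that turns with it; 105 mm from the turning axis, top face 60 mm and underside 45 mm above the worktop. When the carousel is home it is straight below the upper bush.
- pin_head (a point): Centre of the lock pin's grip head, a grey cylinder 22 mm across and 40 mm tall; 150 mm above the worktop at the start. The pin (0.14 kg) stands upright in the parking block, point down; its steel shaft below the head is 12 mm across and 120 mm long, tapering to 6.6 mm over the last 6 mm. z points from tip to head; this point is 140 mm above the tip.
- pin_tip (a point): Centre of the lower end of the lock pin, 140 mm below pin_head along the pin.
- park_block: Fixed aluminium parking block 56 x 56 x 50 mm, origin at the centre of its underside. The pin stands 40 mm deep in the 15 mm bore at its centre (bore floor 10 mm above the worktop).
- beaker_mid (a point): Centre of a clear beaker 52 mm across and 67 mm tall; leave it.
- petri_mid (a point): Centre of a clear round dish 60 mm across and 15 mm tall; leave it.
- marker_mid (a point): Centre of a white marker with a black cap, 135 mm long, lying on the worktop; leave it.
- pin: The lock pin itself; origin at its tip (the same point as pin_tip), z axis towards its head.
Not all that is in view belongs to the job. Leave any brown or yellow look-alike of the pin alone.

How it is judged:
By the outcome, as a careful person would: the job done as asked, in the order asked, and still so for the second after the job is handed in, while the arm keeps its last pose, push and grip.
It also fails if it takes over 72 s, if anything falls off the work surface, if the arm or the gripper's body presses on something with over 40 N, if the wrist force passes 120 N, or if a joint passes its speed limit or range.

## Robot

A 6-joint arm with a two-finger parallel gripper is mounted at the origin on a cart in front of the work surface, level with it; the furniture and walls round the work are solid. World frame = base frame: x ahead of the robot, y to its left, z up, the work surface at z = 0. Lengths are in m, angles in rad, forces in N, time in s.
With the tool pointing down it reaches from about 0.375 to 0.9 m from the base axis. Payload 3.1 kg.
Tool frame: the origin (TCP) lies on the mounting face of the last link; the fingertips stand 182 mm ahead of it and the grasp point (between the pads) lies 164 mm ahead of it; z points along the fingers, y is the direction in which the jaws open and shut (so a half turn about z gives the same grasp; the last joint's range is limited). The gripper opens to 87 mm and grips with 3 to 60 N. Pads are 19 mm wide; open, the fingers measure 117 mm over their backs; the gripper's body (75 mm by 190 mm) begins 51 mm behind the grasp point.
Start: joints at [-1.429, 0.527, 1.433, -0, 1.181, -0.178], TCP at [0.197, -0.593, 0.405] pointing down, gripper open.
Joint ranges: [-3.08, 3.08], [-0.75, 2.2], [0.22, 2.44], [-1.43, 4.57], [0, 2.65], [-2.85, 2.85]. Speed limits (rad/s): [2.79, 2.79, 3.14, 3.14, 3.14, 3.14].

## Interface

Orientations are given as a unit quaternion [x, y, z, w].
In Python, from rig import robot, camera, camera_model gives the robot as it stands.
- The arm moves only by the tool drive_tool, never from a script. Its argument "plan" is a list that holds one entry, the list of rows, each a list of 6 numbers: the shift along the world's x, y, z in units of 2.5 cm (1.0 is 2.5 cm), then the turn, a rotation vector about the world's x, y, z in units of 6 degrees (1.0 is 6 degrees). A call has 1 to 8 rows; each row shifts and turns the commanded pose from where the row before left it; what a row does not reach is not made up. A row lasts 1/8 s, in which the tool goes at most 62.5 mm and 10.7 degrees, less where a joint would pass 70% of its speed; a pose out of reach is approached as far as the arm can. A call with a number of a shift or a turn outside -1 to 1 is refused whole. A call with a gripper value outside its range is refused whole. "grip" is the closure, from 0 (fully open) to 1 (shut), set as the call begins (left out, the last holds). The fingers move at their own pace and stop on an object; "force" is the grip in N (left out, the last holds). Time passes only in rows, so rows that do not move let the fingers close. It gives the time, the measured TCP pose, the force and the opening at its end, in the units of the state.
- robot.get_obs(): the state, without advancing time (a new reading comes with each control period).
- camera(name): name is "side" or "top"; returns the picture (384x512x3 uint8, red, green, blue); there is no depth.
- camera_model(name): a dict with "K" (3x3 intrinsics, pixels), "world_to_cam" (4x4, takes a point from world to camera coordinates). Camera axes: x right, y up, looking along -z (the intrinsics and any distortion apply to the point x, -y, -z); pixel columns grow to the right and rows downward; lengths in m; the calibration is good to about 2 mm. A picture is of the moment at which its call begins. camera_model takes no time and is no camera call.
- robot.hand_in(): hands the job in, once; it reports no verdict.
The state is a dict: "time": time; "q": joint angles; "joint_velocities": joint speeds; "joint_torque": joint torques, N m; "position": TCP position; "tool_rot": TCP orientation; "ft_force": force on the tool from outside, world axes, zero at the start; "moment": the same for the moment, N m; "grip_width": finger opening in m.
Only numpy, scipy, OpenCV 4.12 (cv2) and the standard library are available. Lean on these libraries where they do the work, as an engineer would, in place of code of your own. Each camera call takes 0.05 s, during which the arm holds its last target.

## Working session

There is one attempt and no reset: what is moved stays moved. The work goes in short steps, Python scripts to look and compute and a tool call to move; the robot and the scene stay as the last step left them, time stands still between calls to the robot, and variables do not carry over. Pictures are saved under pics/ and viewed, and the job is handed in when it is done.

Besides the shell and the picture viewer there is one more tool, called by a JSON object that holds its "name" and its "arguments", one argument or row to a line. drive_tool: Moves the arm, as the interface text tells. Shifts and turns lie within -1 to 1; 1 stands for 2.5 cm of shift or 6 degrees of turn. Its arguments: {"type":"object","properties":{"plan":{"type":"array","items":{"type":"array","items":{"type":"array","items":{"type":"number","minimum":-1,"maximum":1}}}},"grip":{"type":"number"},"force":{"type":"number"}},"required":["plan"]}

```bash
ls; mkdir -p pics; python3 - <<'E'
from rig import robot,camera,camera_model
import cv2
for n in("side","top"):
    im=camera(n); cv2.imwrite(f"pics/{n}0.png",cv2.resize(im[:,:,::-1],(800,600),interpolation=cv2.INTER_CUBIC))
    cv2.imwrite(f"pics/{n}0_raw.png",im[:,:,::-1])
    print(camera_model(n))
print(robot.get_obs())
E
```

```text
pics
{'K': array([[446.51658556,   0.        , 260.30478064],
       [  0.        , 446.51658556, 193.38009776],
       [  0.        ,   0.        ,   1.        ]]), 'world_to_cam': array([[-0.9955788 , -0.09075105,  0.02423031,  0.61266449],
       [ 0.06251809, -0.44768872,  0.89200129, -0.13332814],
       [-0.07010241,  0.8895724 ,  0.45138298, -1.53450857],
       [ 0.        ,  0.        ,  0.        ,  1.        ]])}
{'K': array([[487.67815061,   0.        , 256.04936917],
       [  0.        , 487.67815061, 195.15880177],
       [  0.        ,   0.        ,   1.        ]]), 'world_to_cam': array([[ 0.01585013, -0.99973579, -0.01664722, -0.01937445],
       [ 0.99587897,  0.01429769,  0.08955806, -0.59403104],
       [-0.08929638, -0.01799812,  0.99584247, -1.35930841],
       [ 0.        ,  0.        ,  0.        ,  1.        ]])}
{'time': 0.1, 'q': array([-1.42953582e+00,  5.28376823e-01,  1.43378923e+00, -4.85883246e-06,
        1.18141647e+00, -1.78480860e-01]), 'joint_velocities': array([ 8.88347895e-04, -2.81443706e-03, -1.81831727e-03, -8.43110310e-05,
       -1.77997553e-03,  1.11624892e-03]), 'joint_torque': array([-6.23429751e-04, -4.40985096e+01, -1.77150357e+01,  6.35422859e-02,
        5.33865974e-02, -2.99493729e-05]), 'position': array([ 0.19644421, -0.592992  ,  0.40386212]), 'tool_rot': array([ 9.87247242e-01,  1.59191375e-01,  1.62686339e-05, -9.94806732e-04]), 'ft_force': array([ 0.22426344, -0.04995422,  1.00006907]), 'moment': array([-0.0144423 ,  0.01347726, -0.01902194]), 'grip_width': 0.08716429083761419}
```

View pics/side0.png

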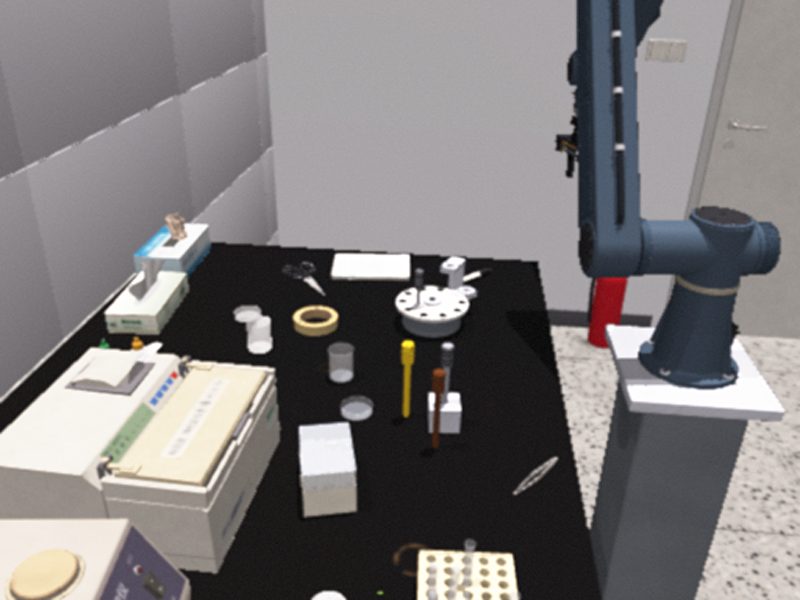

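View pics/top0.png

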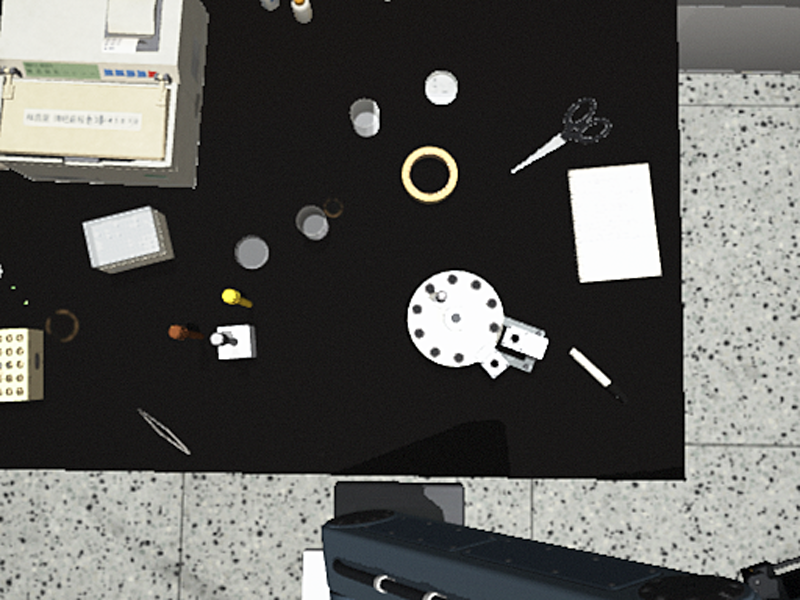

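The top view shows the carousel at about (456,318), with the bracket at (520,342), the lower bush at (495,363) and the handle at (440,295). The parking block is at (236,342) with the pin head at (218,339). Yellow and brown decoys stand next to it. I'll enlarge these areas.

```bash
python3 - <<'E'
import cv2
t=cv2.imread("pics/top0_raw.png"); s=cv2.imread("pics/side0_raw.png")
# top crop carousel cols 250-360 rows 165-245 x7
def c(im,x0,y0,w,h,k,n): 
    o=cv2.resize(im[y0:y0+h,x0:x0+w],None,fx=k,fy=k,interpolation=cv2.INTER_CUBIC)
    for i in range(0,w,10):
        cv2.line(o,(i*k,0),(i*k,6),(0,0,255),1); cv2.putText(o,str(x0+i),(i*k,18),0,.4,(0,255,255),1)
    for i in range(0,h,10):
        cv2.line(o,(0,i*k),(6,i*k),(0,0,255),1); cv2.putText(o,str(y0+i),(8,i*k+4),0,.4,(0,255,255),1)
    cv2.imwrite(n,o)
c(t,255,165,110,80,7,"pics/c1.png")
c(t,95,140,115,90,6,"pics/c2.png")
c(s,240,150,90,70,8,"pics/c3.png")
c(s,200,200,110,90,7,"pics/c4.png")
E
```

```text
(no output)
```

View pics/c1.png

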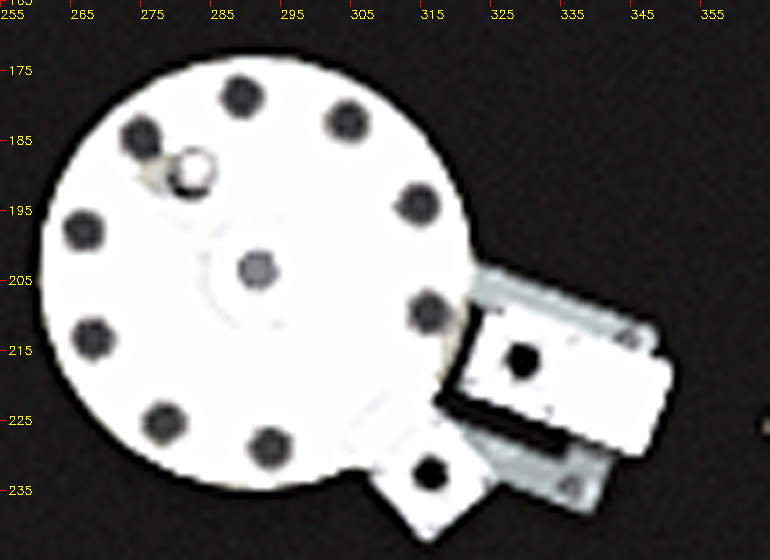

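View pics/c2.png

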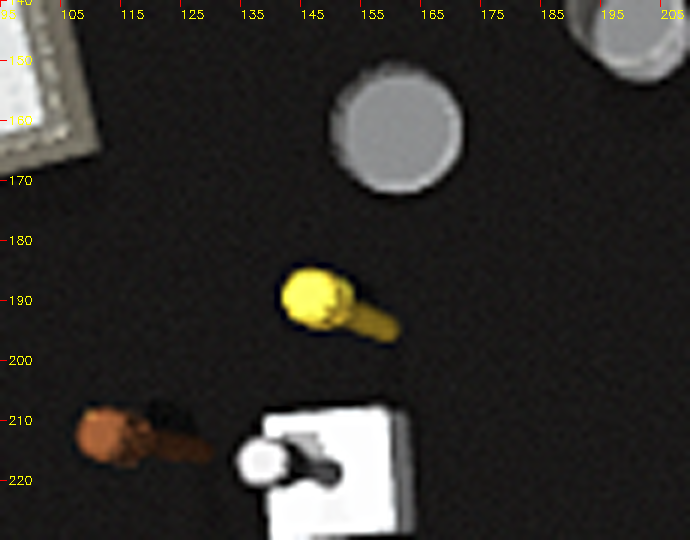

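View pics/c3.png

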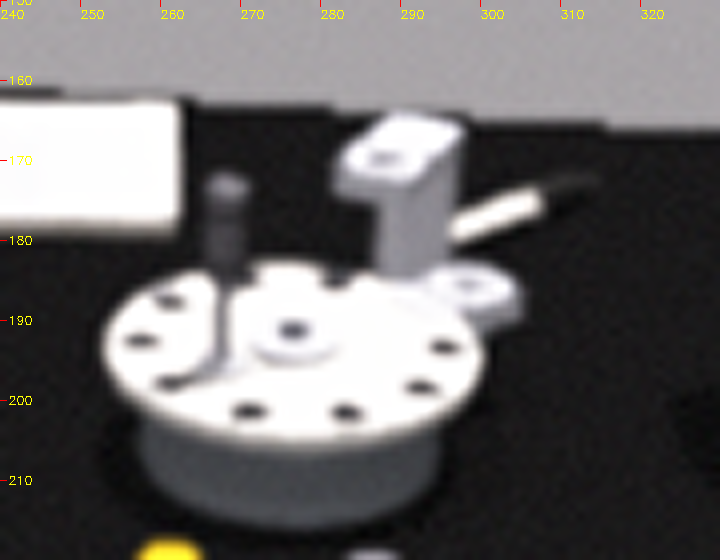

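View pics/c4.png

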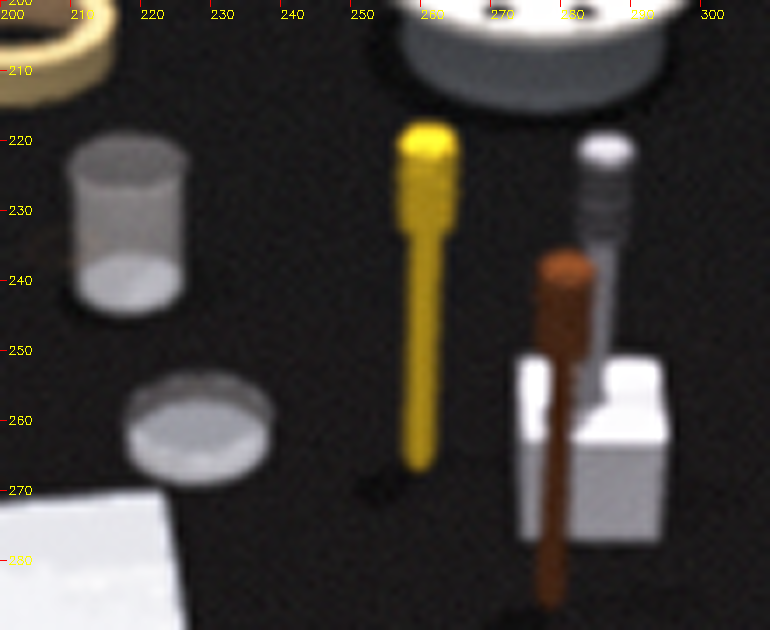

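```bash
cat > h.py <<'E'
import numpy as np
from scipy.optimize import least_squares
from rig import robot,camera,camera_model
M={n:camera_model(n) for n in("side","top")}
def proj(n,p):
    m=M[n];c=m["world_to_cam"]@np.append(p,1);x=m["K"]@np.array([c[0],-c[1],-c[2]]);return x[:2]/x[2]
def atz(n,u,v,z):
    return least_squares(lambda q:proj(n,[q[0],q[1],z])-[u,v],[.6,0]).x
def tri(obs):
    return least_squares(lambda q:np.concatenate([proj(n,q)-[u,v] for n,u,v in obs]),[.6,0,.1])
E
python3 - <<'E'
from h import *
np.set_printoptions(precision=4,suppress=True)
T={'hub':(291.4,203.1,.060),'ub':(329.1,216.1,.110),'lb':(316,232.2,.06),'handle':(282.1,188.8,.148),'pin':(138.4,216.6,.17),'park':(149.2,218.4,.05),'yel':(146.6,188.8,.17),'brn':(112,212.2,.17),'dish':(161.2,161.5,.015)}
S={'hub':(276.1,190.8,.06),'ub':(287.9,169.3,.11),'lb':(298,185.3,.06),'handle':(268,172.6,.148),'pin':(286.1,220.7,.17),'yel':(260.9,219.5,.17),'brn':(280.7,237.5,.17)}
for k in T:
    print(k,'top',atz('top',*T[k]),end=' ')
    if k in S:
        r=tri([('top',*T[k][:2]),('side',*S[k][:2])]);print('side',atz('side',*S[k]),'tri',r.x,r.cost)
    else:print()
print(proj('top',[.4,0,0]))
# stand fit
def res(p):
    a=np.array([p[0],p[1]]);th=p[2];q=p[3]
    d=lambda r,ang,z:np.array([a[0]+r*np.cos(ang),a[1]+r*np.sin(ang),z])
    pts={'hub':d(0,0,.06),'ub':d(.105,th,.11),'lb':d(.105,th-1.72+q,.06),'handle':d(.042,th-1.72+q+np.pi,.148)}
    o=[]
    for k in pts:
        o+=list(proj('top',pts[k])-T[k][:2])+list(proj('side',pts[k])-S[k][:2])
    return np.array(o)
r=least_squares(res,[.6,0,-1.5,.9]);print(r.x,res(r.x).reshape(-1,4))
th=r.x[2];print('ub',r.x[:2]+.105*np.array([np.cos(th),np.sin(th)]))
E
```

```text
hub top [ 0.5706 -0.1091] side [ 0.569  -0.1202] tri [ 0.5696 -0.1088  0.0657] 0.06151570153740095
ub top [ 0.5338 -0.2066] side [ 0.5311 -0.2104] tri [ 0.5328 -0.2063  0.1119] 0.1577134029568181
lb top [ 0.4914 -0.1774] side [ 0.4889 -0.1787] tri [ 0.4906 -0.1773  0.0607] 0.13865036341441125
handle top [ 0.6009 -0.0799] side [ 0.5992 -0.084 ] tri [ 0.6001 -0.0798  0.15  ] 0.07663922134448763
pin top [0.5223 0.2857] side [0.5216 0.2835] tri [0.5219 0.2854 0.1711] 0.014742599935329833
park top [0.5227 0.2864] 
yel top [0.5937 0.2673] side [0.5918 0.2862] tri [0.5939 0.2696 0.1604] 0.09138893001358031
brn top [0.5325 0.3538] side [0.5322 0.3721] tri [0.5328 0.3568 0.1603] 0.006896607018381857
dish top [0.6891 0.2657] 
[251.4928 263.5651]
[ 0.5693 -0.1087 -1.9257  1.2267] [[-0.1698  0.4609 -0.2674  1.3774]
 [ 0.197   0.3567 -0.4765  0.3142]
 [ 0.2573  0.3149 -0.4348  0.0455]
 [ 0.391   0.0247 -0.5197  0.326 ]]
ub [ 0.5328 -0.2071]
```

{"name": "drive_tool", "arguments": {
  "plan": [
    [[0.3,0.4,0,0,0,0],[0.7,0.88,0,0,0,0],[0.7,0.88,0,0,0,0],[0.7,0.88,0,0,0,0],[0.7,0.88,0,0,0,0],[0.7,0.88,0,0,0,0],[0.7,0.88,0,0,0,0],[0.7,0.88,0,0,0,0]]
  ],
  "grip": 0.3
}}

```text
time: 1.1
position: [0.3275, -0.4273, 0.4048]
tool_rot: [0.987, 0.16, 0.0, -0.0]
ft_force: [1.0, -0.2, -0.2]
grip_width: 0.0608
```

{"name": "drive_tool", "arguments": {
  "plan": [
    [[0.7,0.88,0,0,0,0],[0.7,0.88,0,0,0,0],[0.7,0.88,0,0,0,0],[0.7,0.88,0,0,0,0],[0.7,0.88,0,0,0,0],[0.7,0.88,0,0,0,0],[0.7,0.88,0,0,0,0],[0.7,0.88,0,0,0,0]]
  ]
}}

```text
time: 2.1
position: [0.467, -0.2512, 0.4048]
tool_rot: [0.987, 0.16, -0.0, -0.0]
ft_force: [0.3, -0.3, -0.6]
grip_width: 0.0606
```

{"name": "drive_tool", "arguments": {
  "plan": [
    [[0.67,0.85,0,0,0,0],[0.67,0.85,0,0,0,0],[0.67,0.85,0,0,0,0],[0.67,0.85,0,0,0,0],[0.67,0.86,0,0,0,0],[0.67,0.86,0,0,0,0],[0.66,0.86,0,0,0,0],[0.66,0.86,0,0,0,0]]
  ]
}}

```text
time: 3.1
position: [0.6, -0.0802, 0.4048]
tool_rot: [0.987, 0.16, -0.0, -0.0]
ft_force: [0.4, 0.4, 0.5]
grip_width: 0.0608
```

{"name": "drive_tool", "arguments": {
  "plan": [
    [[0,0,-0.8,0,0,0],[0,0,-0.8,0,0,0],[0,0,-0.8,0,0,0],[0,0,0,0,0,0]]
  ]
}}

```text
time: 3.6
position: [0.599, -0.0809, 0.3432]
tool_rot: [0.987, 0.16, -0.002, -0.001]
ft_force: [0.6, -0.3, 0.3]
grip_width: 0.0609
```

```bash
cat >> h.py <<'E'
import cv2
def crop(n,x0,y0,w,h,k,name):
    im=camera(n)[:,:,::-1]; o=cv2.resize(im[y0:y0+h,x0:x0+w],None,fx=k,fy=k,interpolation=cv2.INTER_CUBIC)
    for i in range(0,w,10):
        cv2.line(o,(i*k,0),(i*k,6),(0,0,255),1); cv2.putText(o,str(x0+i),(i*k,18),0,.4,(0,255,255),1)
    for i in range(0,h,10):
        cv2.line(o,(0,i*k),(6,i*k),(0,0,255),1); cv2.putText(o,str(y0+i),(8,i*k+4),0,.4,(0,255,255),1)
    cv2.imwrite("pics/"+name,o); return im
E
python3 -c "
from h import *
crop('side',220,110,110,100,6,'s1.png')
"
```

```text
(no output)
```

View pics/s1.png

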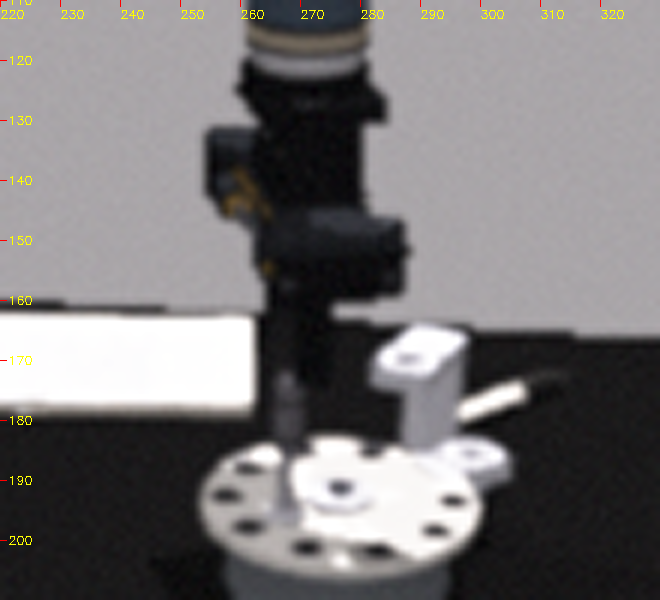

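{"name": "drive_tool", "arguments": {
  "plan": [
    [[0.06,0.04,-0.6,0,0,0],[0,0,-0.7,0,0,0],[0,0,-0.6,0,0,0],[0,0,0,0,0,0]]
  ]
}}

```text
time: 4.15
position: [0.6009, -0.0812, 0.2952]
tool_rot: [0.987, 0.159, -0.002, -0.001]
ft_force: [0.3, 0.4, -0.8]
grip_width: 0.0613
```

{"name": "drive_tool", "arguments": {
  "plan": [
    [[0,0,0,0,0,0],[0,0,0,0,0,0],[0,0,0,0,0,0],[0,0,0,0,0,0]]
  ],
  "grip": 1.0,
  "force": 15
}}

```text
time: 4.65
position: [0.6016, -0.0813, 0.2976]
tool_rot: [0.987, 0.159, 0.0, 0.0]
ft_force: [0.2, -0.4, 0.4]
grip_width: 0.0287
```

```bash
python3 -c "
from h import *
crop('side',220,110,110,100,6,'s2.png')
crop('top',255,160,110,85,7,'t2.png')
print(robot.get_obs())
"
```

```text
{'time': 4.75, 'q': array([-3.18196931e-01,  6.39011006e-01,  1.57180365e+00,  1.80611567e-05,
        9.30381074e-01,  9.32729986e-01]), 'joint_velocities': array([ 0.00128249,  0.00259546, -0.00067531,  0.00032284, -0.00133727,
        0.0010689 ]), 'joint_torque': array([-2.49906552e-03, -4.49166834e+01, -1.37402281e+01,  6.00351370e-02,
       -4.13233344e-02,  1.40681227e-04]), 'position': array([ 0.60153846, -0.081272  ,  0.29747228]), 'tool_rot': array([9.87238524e-01, 1.59248416e-01, 1.79539423e-04, 8.48872482e-05]), 'ft_force': array([-0.3819859 , -1.36314114, -0.48356869]), 'moment': array([ 0.03295136, -0.00423809,  0.03534069]), 'grip_width': 0.020208591453631727}
```

View pics/s2.png

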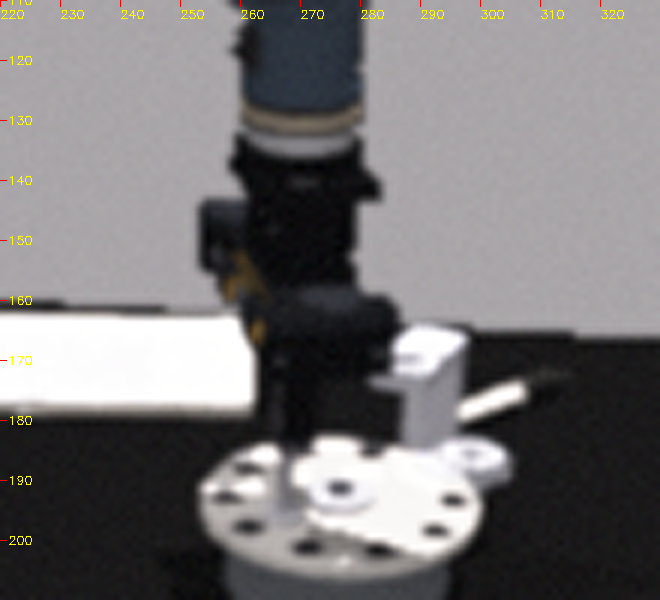

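```bash
python3 -c "
import numpy as np
a=.722+np.arange(0,35)*.2
p=np.c_[np.cos(a),np.sin(a)]*.042/.025
p=np.round(p,2);d=np.diff(p,axis=0)
for i in range(0,34,8):print(i,np.round(d[i:i+8],2).tolist(),a[min(i+8,34)],(np.array([.5693,-.1087])+p[min(i+8,34)]*.025))
"
```

```text
0 [[-0.24, 0.23], [-0.29, 0.17], [-0.32, 0.12], [-0.33, 0.05], [-0.33, -0.02], [-0.33, -0.08], [-0.3, -0.15], [-0.27, -0.2]] 2.322 [ 0.54055 -0.07795]
8 [[-0.22, -0.25], [-0.16, -0.3], [-0.11, -0.31], [-0.04, -0.34], [0.03, -0.33], [0.09, -0.32], [0.16, -0.3], [0.21, -0.26]] 3.922 [ 0.53955 -0.1382 ]
16 [[0.25, -0.22], [0.3, -0.15], [0.32, -0.1], [0.34, -0.03], [0.33, 0.04], [0.32, 0.1], [0.29, 0.16], [0.26, 0.22]] 5.522 [ 0.5998 -0.1377]
24 [[0.2, 0.27], [0.15, 0.3], [0.09, 0.32], [0.02, 0.34], [-0.05, 0.33], [-0.11, 0.31], [-0.17, 0.29], [-0.23, 0.25]] 7.122 [ 0.5973  -0.07745]
32 [[-0.27, 0.2], [-0.3, 0.14]] 7.522 [ 0.58305 -0.06895]
```

{"name": "drive_tool", "arguments": {
  "plan": [
    [[0,0,0,0,0,0],[0,0,0,0,0,0]]
  ]
}}

```text
time: 5.0
position: [0.6015, -0.0811, 0.2974]
tool_rot: [0.987, 0.159, 0.0, -0.0]
ft_force: [-1.7, 0.4, 1.7]
grip_width: 0.0172
```

{"name": "drive_tool", "arguments": {
  "plan": [
    [[-0.24,0.23,0,0,0,0],[-0.29,0.17,0,0,0,0],[-0.32,0.12,0,0,0,0],[-0.33,0.05,0,0,0,0]]
  ]
}}

```text
time: 5.5
position: [0.5714, -0.0666, 0.2974]
tool_rot: [0.987, 0.159, 0.0, -0.0]
ft_force: [2.0, -0.4, 0.5]
grip_width: 0.0175
```

{"name": "drive_tool", "arguments": {
  "plan": [
    [[-0.33,-0.02,0,0,0,0],[-0.33,-0.08,0,0,0,0],[-0.3,-0.15,0,0,0,0],[-0.27,-0.2,0,0,0,0]]
  ]
}}

```text
time: 6.0
position: [0.5406, -0.0785, 0.2974]
tool_rot: [0.987, 0.159, -0.0, -0.0]
ft_force: [1.8, 2.0, 1.5]
grip_width: 0.0177
```

```bash
python3 -c "
from h import *
crop('side',220,110,110,100,6,'s3.png')
"
```

```text
(no output)
```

View pics/s3.png

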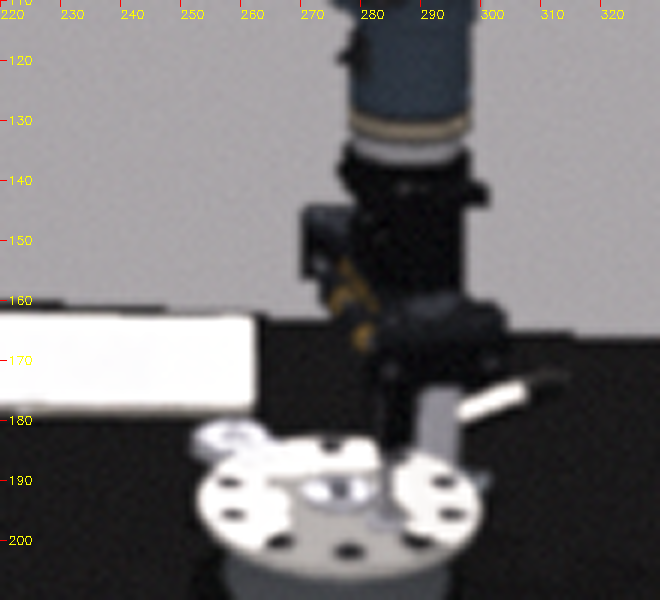

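The carousel is following: its bush is now at about (258,182), and the forces stay near 2 N. I'll keep going.

{"name": "drive_tool", "arguments": {
  "plan": [
    [[-0.22,-0.25,0,0,0,0],[-0.16,-0.3,0,0,0,0],[-0.11,-0.31,0,0,0,0],[-0.04,-0.34,0,0,0,0],[0.03,-0.33,0,0,0,0],[0.09,-0.32,0,0,0,0],[0.16,-0.3,0,0,0,0],[0.21,-0.26,0,0,0,0]]
  ]
}}

```text
time: 7.05
position: [0.5405, -0.139, 0.2974]
tool_rot: [0.987, 0.159, 0.0, -0.0]
ft_force: [1.2, 4.5, 5.5]
grip_width: 0.0175
```

{"name": "drive_tool", "arguments": {
  "plan": [
    [[0.25,-0.22,0,0,0,0],[0.3,-0.15,0,0,0,0],[0.32,-0.1,0,0,0,0],[0.34,-0.03,0,0,0,0],[0.33,0.04,0,0,0,0],[0.32,0.1,0,0,0,0],[0.29,0.16,0,0,0,0],[0.26,0.22,0,0,0,0]]
  ]
}}

```text
time: 8.05
position: [0.5999, -0.1385, 0.2973]
tool_rot: [0.987, 0.159, -0.002, -0.0]
ft_force: [-4.0, 0.0, 7.3]
grip_width: 0.0177
```

{"name": "drive_tool", "arguments": {
  "plan": [
    [[0.2,0.27,0,0,0,0],[0.15,0.3,0,0,0,0],[0.09,0.32,0,0,0,0],[0.02,0.34,0,0,0,0],[-0.05,0.33,0,0,0,0],[-0.11,0.31,0,0,0,0]]
  ]
}}

```text
time: 8.8
position: [0.6083, -0.0919, 0.2974]
tool_rot: [0.987, 0.159, 0.001, 0.001]
ft_force: [-0.4, -2.3, 3.7]
grip_width: 0.0173
```

{"name": "drive_tool", "arguments": {
  "plan": [
    [[-0.17,0.29,0,0,0,0],[-0.23,0.25,0,0,0,0],[-0.13,0.11,0,0,0,0],[-0.14,0.09,0,0,0,0],[0,0,0,0,0,0]]
  ]
}}

```text
time: 9.43
position: [0.5908, -0.0722, 0.2973]
tool_rot: [0.987, 0.159, -0.0, -0.001]
ft_force: [-1.0, -0.3, 6.1]
grip_width: 0.0173
```

{"name": "drive_tool", "arguments": {
  "plan": [
    [[-0.07,0.04,0,0,0,0],[-0.08,0.03,0,0,0,0]]
  ]
}}

```text
time: 9.68
position: [0.5877, -0.0708, 0.2974]
tool_rot: [0.987, 0.159, 0.001, -0.0]
ft_force: [2.2, 1.5, 5.1]
grip_width: 0.0173
```

{"name": "drive_tool", "arguments": {
  "plan": [
    [[-0.07,0.03,0,0,0,0],[-0.07,0.03,0,0,0,0],[0,0,0,0,0,0]]
  ]
}}

```text
time: 10.05
position: [0.5841, -0.0692, 0.2974]
tool_rot: [0.987, 0.159, 0.0, -0.0]
ft_force: [3.0, 1.4, 4.8]
grip_width: 0.0172
```

{"name": "drive_tool", "arguments": {
  "plan": [
    [[-0.07,0.02,0,0,0,0],[0,0,0,0,0,0]]
  ]
}}

```text
time: 10.3
position: [0.5833, -0.0691, 0.2974]
tool_rot: [0.987, 0.159, 0.002, 0.001]
ft_force: [6.0, 1.8, 2.6]
grip_width: 0.0174
```

{"name": "drive_tool", "arguments": {
  "plan": [
    [[-0.06,0.02,0,0,0,0],[0,0,0,0,0,0]]
  ]
}}

```text
time: 10.55
position: [0.5827, -0.0689, 0.2974]
tool_rot: [0.987, 0.159, 0.004, 0.001]
ft_force: [8.3, 1.8, -0.1]
grip_width: 0.0175
```

{"name": "drive_tool", "arguments": {
  "plan": [
    [[-0.06,0.02,0,0,0,0],[0,0,0,0,0,0],[0,0,0,0,0,0]]
  ]
}}

```text
time: 10.92
position: [0.5821, -0.0688, 0.2974]
tool_rot: [0.987, 0.159, 0.005, 0.002]
ft_force: [10.4, 0.8, -2.5]
grip_width: 0.0174
```

```bash
python3 -c "
from h import *
crop('side',220,110,110,100,6,'s4.png')
print(robot.get_obs()['ft_force'])
"
```

```text
[11.22768934  0.66940049 -2.76554545]
```

View pics/s4.png

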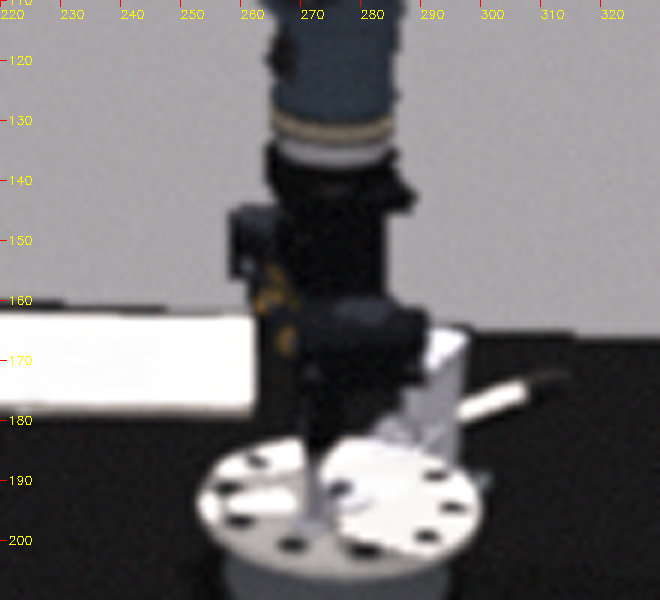

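{"name": "drive_tool", "arguments": {
  "plan": [
    [[0,0,0,0,0,0],[0,0,0,0,0,0],[0,0,0,0,0,0]]
  ],
  "grip": 0.35
}}

```text
time: 11.35
position: [0.5781, -0.0678, 0.2964]
tool_rot: [0.987, 0.159, -0.002, -0.001]
ft_force: [-0.7, -0.2, 0.4]
grip_width: 0.0399
```

{"name": "drive_tool", "arguments": {
  "plan": [
    [[0,0,0.4,0,0,0],[0,0,1,0,0,0],[0,0,1,0,0,0],[0,0,0.8,0,0,0],[0,0.8,0.5,0,0,0],[0,1,0,0,0,0],[0,1,0,0,0,0],[0,1,0,0,0,0]]
  ]
}}

```text
time: 12.35
position: [0.5786, 0.0291, 0.3898]
tool_rot: [0.987, 0.159, -0.001, -0.0]
ft_force: [-0.7, -0.1, 0.2]
grip_width: 0.0565
```

{"name": "drive_tool", "arguments": {
  "plan": [
    [[-0.2,1,0,0,0,0],[-0.3,1,0,0,0,0],[-0.3,1,0,0,0,0],[-0.3,1,0,0,0,0],[-0.3,1,0,0,0,0],[-0.3,1,0,0,0,0],[-0.3,0.8,0,0,0,0],[0,0,0,0,0,0]]
  ]
}}

```text
time: 13.35
position: [0.5278, 0.199, 0.3897]
tool_rot: [0.987, 0.161, -0.001, -0.0]
ft_force: [0.8, -0.7, -0.1]
grip_width: 0.0567
```

```bash
python3 -c "
from h import *
im=crop('side',240,150,90,70,8,'s5.png')
im=crop('top',255,165,110,80,7,'t5.png')
print(robot.get_obs())
"
```

```text
{'time': 13.45, 'q': array([ 1.59284433e-01,  4.64534799e-01,  1.60257700e+00, -3.66033876e-04,
        1.07481570e+00,  1.40931397e+00]), 'joint_velocities': array([-0.0227184 ,  0.00171075, -0.00551562, -0.00111612, -0.00215673,
        0.00029571]), 'joint_torque': array([ 6.12539314e-01, -3.96938968e+01, -1.60714388e+01,  7.98711414e-02,
       -4.25384974e-02,  3.17953331e-03]), 'position': array([0.5288861 , 0.19734606, 0.3897715 ]), 'tool_rot': array([ 9.87152185e-01,  1.59782694e-01, -1.67595052e-04,  1.60765178e-04]), 'ft_force': array([ 0.12547313, -0.53648593, -0.16675457]), 'moment': array([-0.03910597,  0.04206706,  0.00033329]), 'grip_width': 0.05662862799447126}
```

View pics/s5.png

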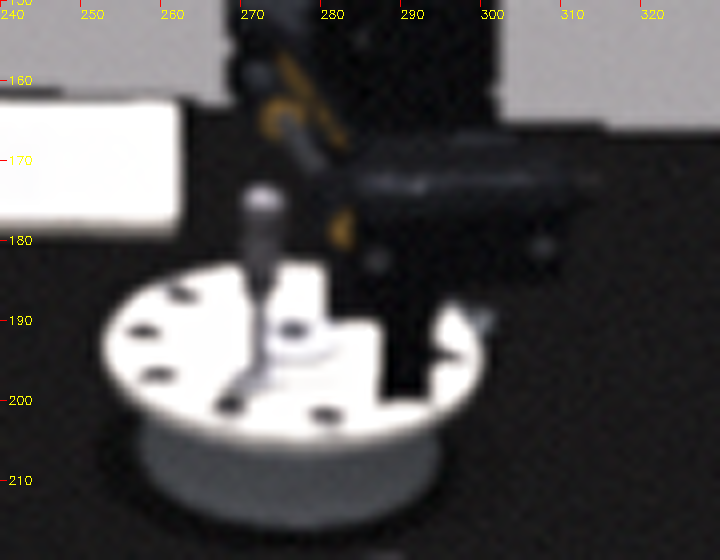

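View pics/t5.png

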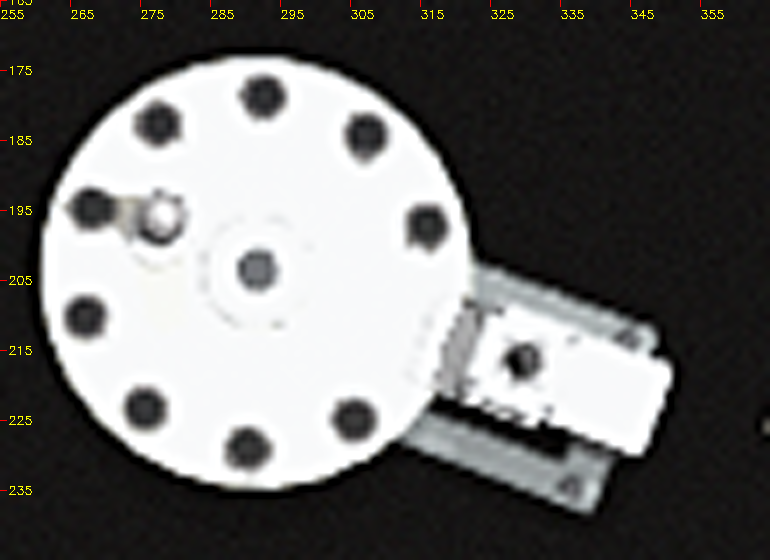

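```bash
python3 - <<'E'
from h import *
ax=np.array([.5693,-.1087])
cv=lambda l:[(255+(x+.5)/7-.5,165+(y+.5)/7-.5) for x,y in l]
A=cv([(141,137),(242,97),(348,122),(418,204),(428,312),(270,446),(163,423),(93,339),(83,230)])
B=cv([(157,124),(264,97),(367,134),(428,227),(354,418),(247,448),(146,409),(86,317),(91,208)])
P=lambda L:np.array([atz('top',u,v,.057) for u,v in L])
A=P(A);B=P(B)
def cen(X):
    r=least_squares(lambda p:np.hypot(*(X-p[:2]).T)-p[2],[*ax,.07]);return r.x
print(cen(A),cen(B))
c=(cen(A)+cen(B))[:2]/2
for X in(A,B):
    print(np.degrees(np.arctan2(X[:,1]-c[1],X[:,0]-c[0])).round(1))
h=atz('top',278.2,195.8,.148);print('handle',h,np.arctan2(*(h-c)[::-1]),np.arctan2(*(h-ax)[::-1]))
ub=np.array([.5328,-.2071])
print('ub',proj('top',[*ub,.11]),'lbhome',proj('top',[*ub,.06]),np.arctan2(*(ub-c)[::-1])+np.pi,np.arctan2(*(ub-ax)[::-1])+np.pi)
print('handle home',proj('top',[*(ax-(ub-ax)*.4),.148]),proj('side',[*(ax-(ub-ax)*.4),.148]))
E
```

```text
[ 0.57029395 -0.10823421  0.06986834] [ 0.57041421 -0.1086471   0.06996832]
[  41.1    5.   -31.1  -66.7 -102.6 -174.8  149.4  113.6   77.5]
[  34.4   -2.2  -38.4  -74.8 -145.7  177.7  142.3  106.1   69.8]
handle [ 0.58251733 -0.06997547] 1.2645308532175386 1.2418778524552936
ub [329.29242364 216.47237069] lbhome [326.87989969 217.30795299] 1.2070867634177116 1.215594281946311
handle home [277.96075221 195.26466128] [272.02695099 174.54630626]
```

{"name": "drive_tool", "arguments": {
  "plan": [
    [[-0.1,0.74,0,0,0,0],[-0.1,0.9,0,0,0,0],[-0.07,0.9,0,0,0,0],[0,0.9,0,0,0,0],[0,0.1,0,0,0,0],[0,0,0,0,0,0],[0,0,0,0,0,0]]
  ],
  "grip": 0.3
}}

```text
time: 14.32
position: [0.5226, 0.2849, 0.3897]
tool_rot: [0.987, 0.159, -0.0, 0.0]
ft_force: [-0.3, -0.9, 0.3]
grip_width: 0.0612
```

```bash
python3 -c "
from h import *
crop('side',200,170,110,110,6,'s6.png')
crop('top',95,140,115,90,6,'t6.png')
print(robot.get_obs()['position'])
"
```

```text
[0.52264348 0.28480478 0.38974966]
```

View pics/s6.png

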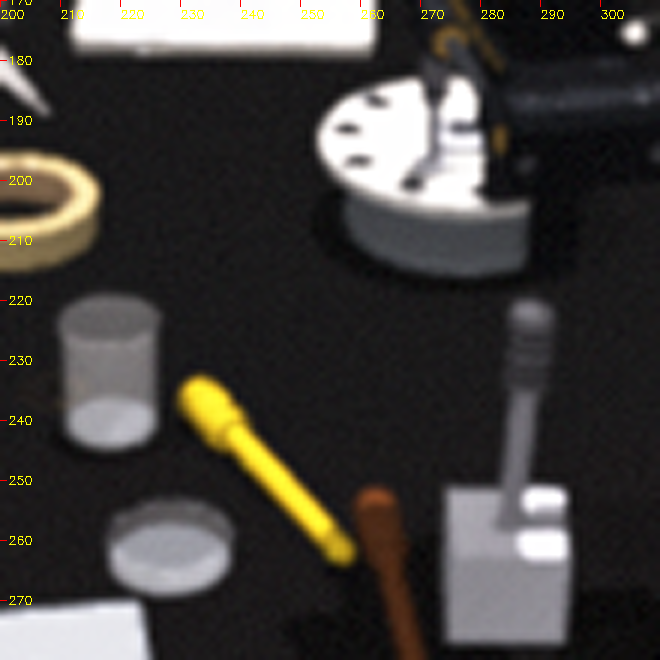

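View pics/t6.png

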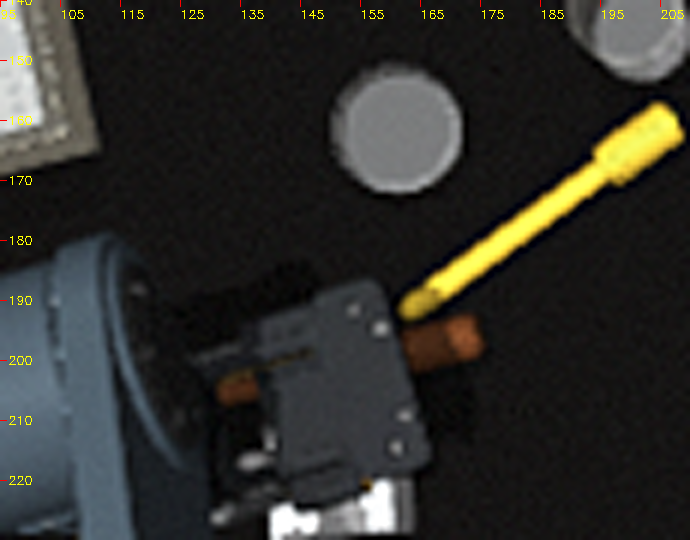

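The yellow and brown look-alikes have toppled. The 13.45 s picture already shows the yellow one gone, at a time when the gripper was well away and above it. The real pin still stands in its block, though its head at about (288,222) may have shifted slightly, so I'll look closer.

```bash
python3 -c "
from h import *
crop('side',255,205,60,45,12,'s7.png')
crop('top',120,190,60,45,12,'t7.png')
print(proj('top',[.5226,.2848,.2077]),proj('side',[.5226,.2848,.2077]))
"
```

```text
[134.85570708 215.77589513] [286.4096996  209.02561658]
```

View pics/s7.png

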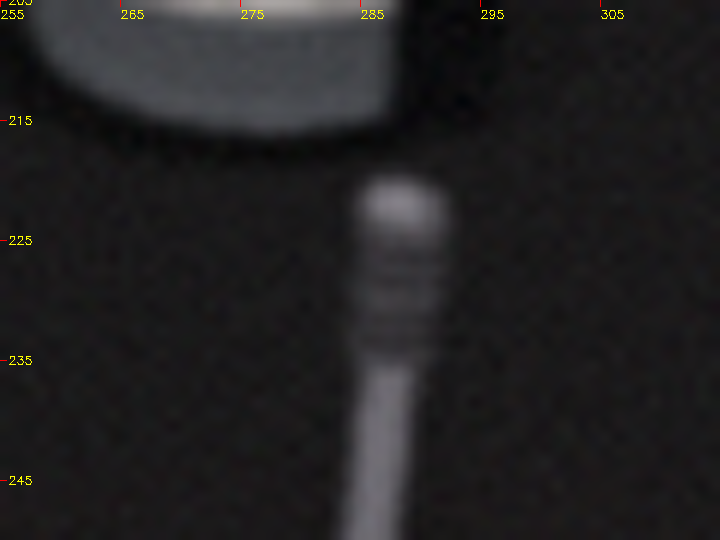

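View pics/t7.png

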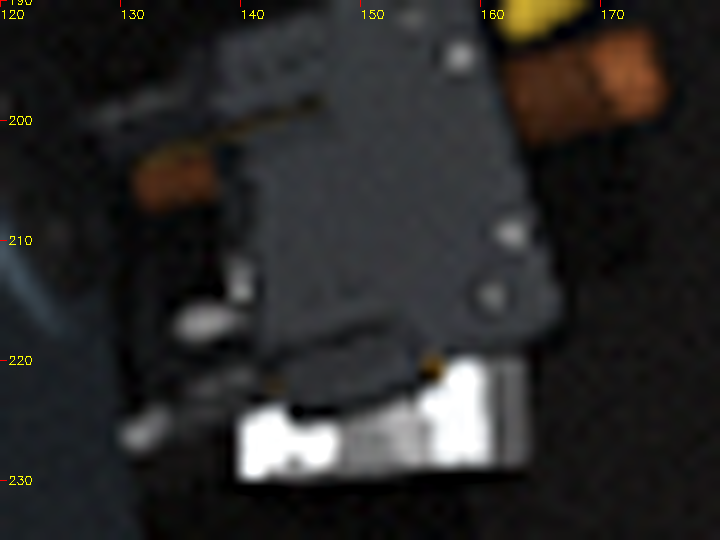

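```bash
python3 -c "
from h import *
print(atz('side',288.1,221.2,.17),atz('side',287.0,234,.13),atz('side',285.2,250,.08))
for z in(.17,.13,.08,.05): print(z,proj('side',[.522,.2857,z]))
for z in(.17,): print(z,proj('top',[.517,.2857,z]))
"
```

```text
[0.51596774 0.28551948] [0.51686242 0.2884877 ] [0.51920396 0.29458019]
0.17 [285.9260239  221.08743548]
0.13 [285.21443724 233.3514589 ]
0.08 [284.35316569 248.19526505]
0.05 [283.8508194  256.85308147]
0.17 [138.3321178 218.6727849]
```

{"name": "drive_tool", "arguments": {
  "plan": [
    [[-0.1,0,-0.3,0,0,0],[-0.08,0.02,-0.8,0,0,0],[0,0,-0.8,0,0,0],[0,0,-0.6,0,0,0],[0,0,-0.4,0,0,0],[0,0,0,0,0,0],[0,0,0,0,0,0]]
  ]
}}

```text
time: 15.4
position: [0.5183, 0.2861, 0.3177]
tool_rot: [0.987, 0.159, 0.001, -0.0]
ft_force: [-0.3, 0.6, -0.8]
grip_width: 0.0605
```

{"name": "drive_tool", "arguments": {
  "plan": [
    [[0,0,0,0,0,0],[0,0,0,0,0,0],[0,0,0,0,0,0],[0,0,0,0,0,0],[0,0,0,0,0,0],[0,0,0,0,0,0]]
  ],
  "grip": 1.0,
  "force": 3
}}

```text
time: 16.15
position: [0.5181, 0.2859, 0.3172]
tool_rot: [0.987, 0.159, 0.0, 0.0]
ft_force: [-0.9, -0.2, 0.2]
grip_width: 0.0221
```

```bash
python3 -c "
from h import *
crop('side',240,190,80,80,9,'s8.png')
print(robot.get_obs())
"
```

```text
{'time': 16.2, 'q': array([ 3.15633273e-01,  5.94281868e-01,  1.59813949e+00, -1.61395310e-04,
        9.49117490e-01,  1.56673287e+00]), 'joint_velocities': array([-0.00148145, -0.00070931,  0.00056254, -0.00081701, -0.00072284,
        0.0007822 ]), 'joint_torque': array([ 1.51921967e-01, -4.31183946e+01, -1.40095496e+01,  1.19337654e-01,
       -8.65404471e-02, -1.35169485e-03]), 'position': array([0.51805153, 0.28592113, 0.31726097]), 'tool_rot': array([9.87243946e-01, 1.59214902e-01, 3.67544528e-05, 6.06321315e-05]), 'ft_force': array([-0.21363173, -0.87549538,  0.1150373 ]), 'moment': array([-0.03479413, -0.00148062,  0.0164369 ]), 'grip_width': 0.02192599199321982}
```

View pics/s8.png

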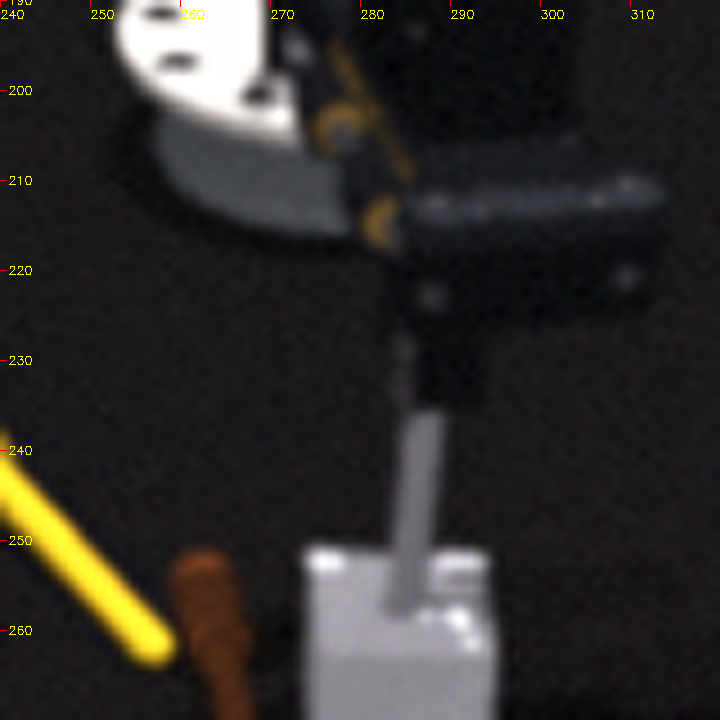

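{"name": "drive_tool", "arguments": {
  "plan": [
    [[0.1,0,0,0,0,0],[0.1,0,0,0,0,0],[0,0,0,0,0,0],[0,0,0,0,0,0]]
  ]
}}

```text
time: 16.7
position: [0.5231, 0.286, 0.3173]
tool_rot: [0.987, 0.159, 0.0, -0.0]
ft_force: [0.2, -1.0, 0.9]
grip_width: 0.0217
```

```bash
python3 -c "
from h import *
crop('side',240,190,80,80,9,'s9.png')
print(robot.get_obs()['ft_force'],robot.get_obs()['position'])
"
```

```text
[-0.51955272  0.21704845  0.42182983] [0.5230438  0.28598668 0.31729586]
```

View pics/s9.png

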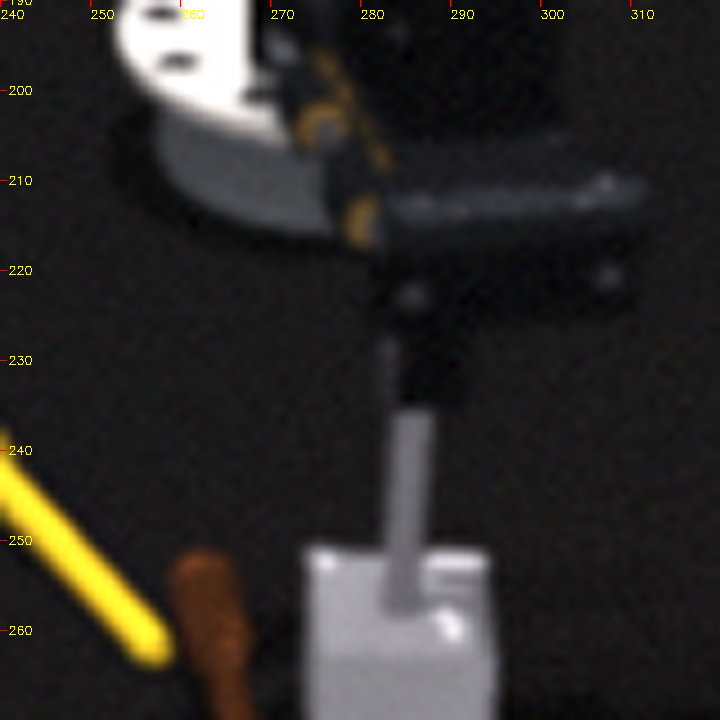

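{"name": "drive_tool", "arguments": {
  "plan": [
    [[0,0,0,0,0,0],[0,0,0,0,0,0],[0,0,0,0,0,0],[0,0,0.1,0,0,0],[0,0,0.3,0,0,0],[0,0,0.5,0,0,0],[0,0,0.6,0,0,0],[0,0,0.6,0,0,0]]
  ],
  "force": 35
}}

```text
time: 17.75
position: [0.5231, 0.286, 0.3712]
tool_rot: [0.987, 0.159, 0.001, -0.0]
ft_force: [0.6, 0.2, -1.6]
grip_width: 0.021
```

{"name": "drive_tool", "arguments": {
  "plan": [
    [[0,0,0.8,0,0,0],[0,0,0.8,0,0,0],[0,0,0.8,0,0,0],[0,0,0.8,0,0,0],[0,0,0.5,0,0,0],[0,0,0.2,0,0,0],[0,0,0,0,0,0],[0,0,0,0,0,0]]
  ]
}}

```text
time: 18.75
position: [0.5228, 0.2859, 0.4664]
tool_rot: [0.987, 0.159, -0.001, 0.0]
ft_force: [0.1, -0.3, -1.7]
grip_width: 0.0213
```

```bash
python3 -c "
from h import *
crop('side',240,140,80,90,9,'s10.png')
print(robot.get_obs()['ft_force'],robot.get_obs()['position'])
"
```

```text
[-1.24011317 -0.27507324 -1.96758214] [0.52286722 0.28588546 0.46632203]
```

View pics/s10.png

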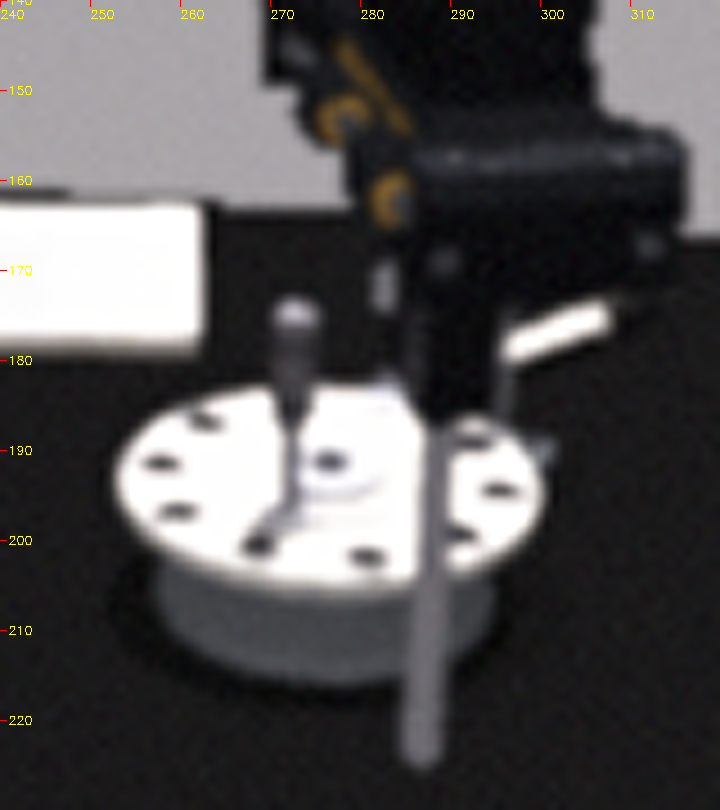

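```bash
python3 -c "
from h import *
a=proj('side',[.5229,.286,.159]);b=proj('side',[.5229,.286,.279]);print(a,b,(b-a)[0]/(a-b)[1])
a=(421.5/9-.5+240,765.5/9-.5+140);print(a, atz('side',*a,.159))
"
```

```text
[285.40131548 224.52857933] [287.63314308 185.80875281] 0.05764043387313727
(286.3333333333333, 224.55555555555554) [0.52030807 0.2858048 ]
```

{"name": "drive_tool", "arguments": {
  "plan": [
    [[0,-0.4,0,0,0,0],[0,-0.8,0,0,0,0],[0,-1,0,0,0,0],[0,-1,0,0,0,0],[0,-1,0,0,0,0],[0,-1,0,0,0,0],[0,-1,0,0,0,0],[0,-1,0,0,0,0]]
  ]
}}

```text
time: 19.8
position: [0.5226, 0.1039, 0.4673]
tool_rot: [0.987, 0.159, -0.0, 0.0]
ft_force: [0.5, -0.8, -1.6]
grip_width: 0.0204
```

{"name": "drive_tool", "arguments": {
  "plan": [
    [[0,-1,0,0,0,0],[0,-1,0,0,0,0],[0,-1,0,0,0,0],[0,-1,0,0,0,0],[0,-1,0,0,0,0],[0,-1,0,0,0,0],[0,-1,0,0,0,0],[0.1,-1,0,0,0,0]]
  ]
}}

```text
time: 20.8
position: [0.5245, -0.0959, 0.4673]
tool_rot: [0.987, 0.159, -0.0, 0.0]
ft_force: [0.0, -0.7, -1.5]
grip_width: 0.0211
```

{"name": "drive_tool", "arguments": {
  "plan": [
    [[0.1,-1,0,0,0,0],[0.1,-1,0,0,0,0],[0.1,-1,0,0,0,0],[0,-0.8,0,0,0,0],[0,-0.6,0,0,0,0],[0,-0.1,0,0,0,0],[0,0,0,0,0,0],[0,0,0,0,0,0]]
  ]
}}

```text
time: 21.8
position: [0.533, -0.2057, 0.4672]
tool_rot: [0.987, 0.16, -0.0, -0.0]
ft_force: [-0.6, 0.1, -2.1]
grip_width: 0.0212
```

```bash
python3 -c "
from h import *
crop('side',250,110,70,90,9,'s11.png')
crop('top',290,180,70,60,11,'t11.png')
print(robot.get_obs()['ft_force'],robot.get_obs()['position'])
"
```

```text
[ 0.22612341 -0.24848016 -1.47624338] [ 0.53304615 -0.20579622  0.46728283]
```

View pics/s11.png

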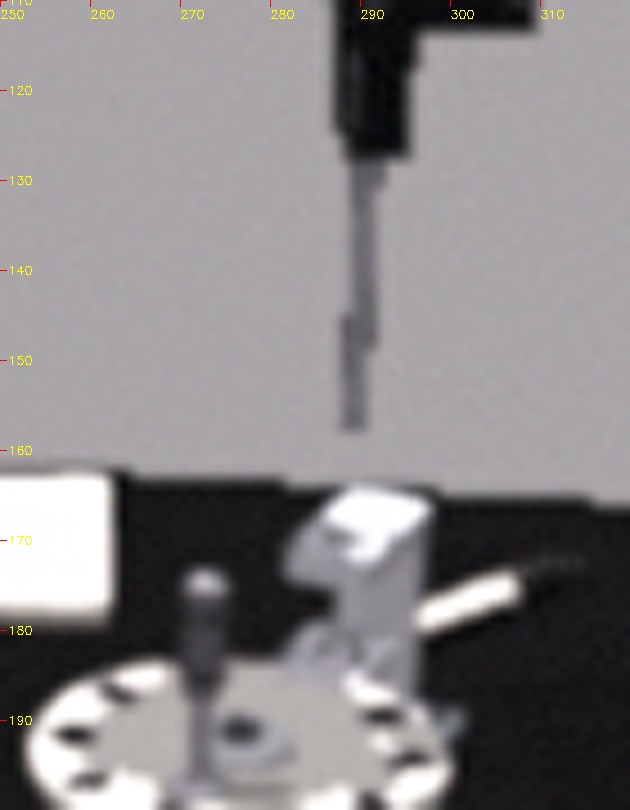

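View pics/t11.png

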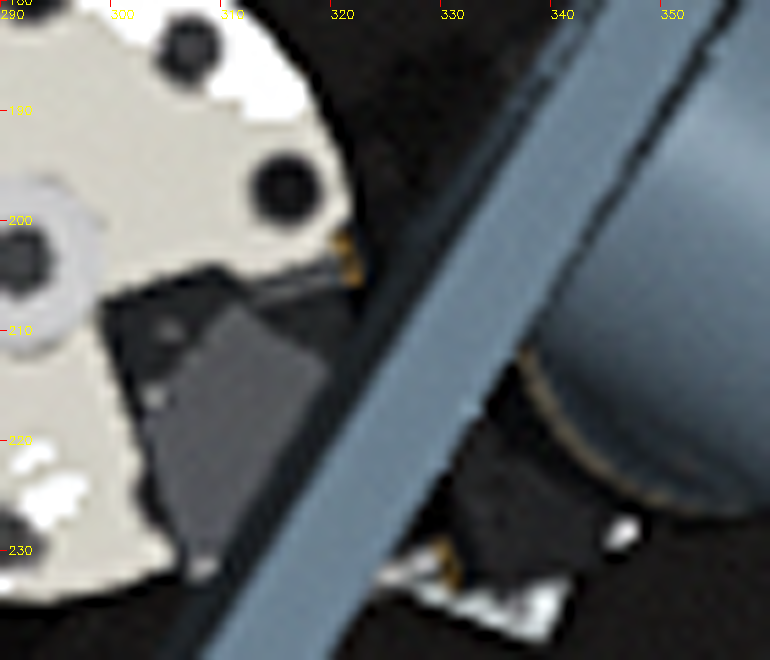

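```bash
python3 -c "
from h import *
t=(288.8,156.9)
x=atz('side',287.9-.0,169.3,.11);print('bore',x,'tip',atz('side',*t,.16))
print(proj('side',[*x,.16]))
for p in([.533,-.2066],[.533,-.2058],[.5311,-.2066]):print(proj('side',[*p,.16]),proj('side',[*p,.11]))
for dy in(-.2058,):
  a=proj('side',[.533,dy,.16]);b=proj('side',[.533,dy,.28]);print((b-a)[0]/(a-b)[1],b)
"
python3 -c "
import cv2
im=cv2.imread('pics/s11.png')
" ; python3 -c "
from h import *
im=cv2.imread('pics/side0_raw.png').astype(int).sum(2)
print(im[164:175,280:300])
g=camera('side').astype(int).sum(2)
print(g[128:160:2,283:297])"
```

```text
bore [ 0.53113698 -0.21036684] tip [ 0.53043991 -0.21319814]
[288.58998133 157.17060677]
[288.06145314 157.51774243] [287.37716142 169.66543887]
[288.05392712 157.59761202] [287.36944944 169.74932091]
[288.56541886 157.54641373] [287.87440611 169.69467934]
0.05632768979496773 [289.77407713 127.05934543]
[[ 77 126 197 213 202 199 219 297 488 629 629 620 565 471 410 321 265 238
  290 415]
 [ 76  78  69  79  60 103 274 522 715 764 765 765 761 739 705 618 526 316
  152 182]
 [ 71  71  57  72 125 272 540 742 765 765 764 764 764 764 765 765 740 503
  186  64]
 [ 62  72  94 203 406 577 713 764 764 761 761 761 761 764 765 760 641 364
  151  68]
 [ 73  87 201 457 703 744 725 738 746 748 756 761 763 758 750 645 421 245
  110  75]
 [ 72 140 337 642 765 750 652 569 587 636 718 759 756 672 563 445 330 216
  108  74]
 [101 203 396 624 752 738 644 601 622 676 724 759 742 548 396 370 324 198
  100  70]
 [ 86 207 371 505 626 660 684 694 709 730 732 730 617 433 379 374 340 190
   90  76]
 [ 95 212 372 445 479 500 531 535 567 614 604 543 430 378 400 394 337 179
   82  78]
 [ 95 217 375 420 422 436 434 
[... 385 characters left out ...]
5 506 505 497 462 362 340 386 493 507 505 506 497]
 [499 499 498 500 495 462 361 326 383 482 502 504 508 507]
 [499 507 499 502 498 463 358 325 378 484 510 498 501 505]
 [505 503 500 500 497 460 368 304 345 475 505 503 504 509]
 [504 508 503 497 446 320 306 297 336 479 506 500 502 504]
 [506 507 501 500 439 297 300 295 321 465 503 502 506 504]
 [499 500 504 501 439 314 309 374 458 503 506 501 507 511]
 [508 499 505 499 449 330 332 385 492 509 504 500 496 499]
 [503 505 504 501 462 365 323 383 481 511 502 503 505 503]
 [501 502 505 499 461 356 328 393 485 505 504 507 506 497]
 [505 501 504 502 451 345 314 371 481 508 504 497 502 507]
 [502 504 503 504 499 479 476 480 497 507 505 503 500 506]]
```

```bash
python3 -c "
from h import *
g=camera('side').astype(float).sum(2)
v=np.arange(131,158);w=np.clip(503-g[131:158,284:296]-15,0,None);u=(w*np.arange(284,296)).sum(1)/w.sum(1)
print(np.c_[v,u.round(2)].T)
p=np.polyfit(v[2:-1],u[2:-1],1);print(p,np.polyval(p,[128,156.9]))
"
```

```text
[[131.   132.   133.   134.   135.   136.   137.   138.   139.   140.
  141.   142.   143.   144.   145.   146.   147.   148.   149.   150.
  151.   152.   153.   154.   155.   156.   157.  ]
 [289.82 289.71 289.74 289.83 289.8  289.82 289.79 289.81 289.87 289.87
  289.93 289.95 289.8  289.36 289.34 289.35 289.23 288.79 288.69 288.75
  288.81 288.82 288.87 288.86 288.8  288.87 288.85]]
[-6.05042398e-02  2.98107664e+02] [290.36312177 288.61454924]
```

{"name": "drive_tool", "arguments": {
  "plan": [
    [[0.03,-0.03,-0.3,0,0,0],[0,0,-0.6,0,0,0],[0,0,-0.6,0,0,0],[0,0,-0.4,0,0,0],[0,0,0,0,0,0]]
  ]
}}

```text
time: 22.62
position: [0.5335, -0.2072, 0.4183]
tool_rot: [0.987, 0.159, -0.001, -0.001]
ft_force: [0.1, 0.1, -0.6]
grip_width: 0.0213
```

```bash
python3 -c "
from h import *
crop('side',265,130,50,60,13,'s12.png')
print(robot.get_obs()['ft_force'],robot.get_obs()['position'])
"
```

```text
[ 0.49193492 -0.25361336 -0.29176871] [ 0.53376618 -0.20731993  0.41916623]
```

View pics/s12.png

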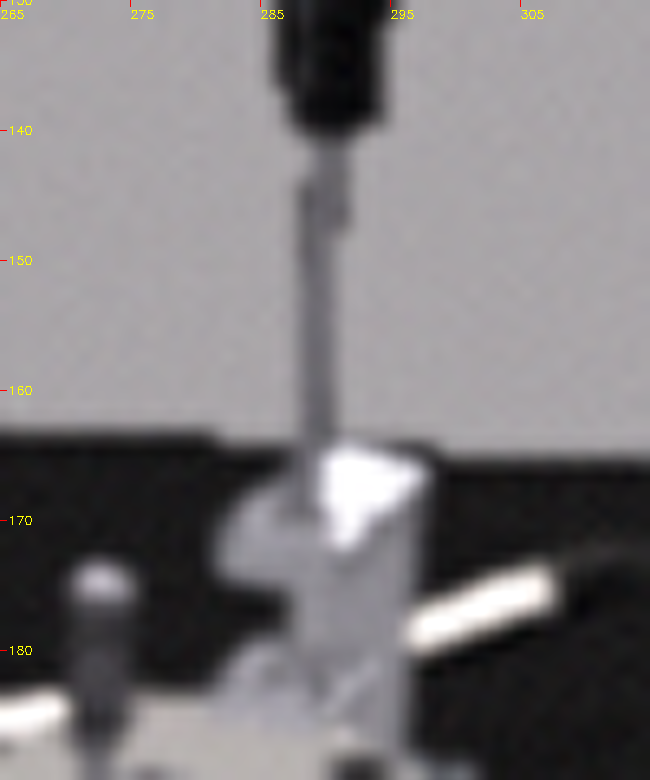

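{"name": "drive_tool", "arguments": {
  "plan": [
    [[0,0,-0.1,0,0,0],[0,0,-0.1,0,0,0],[0,0,0,0,0,0]]
  ]
}}

```text
time: 23.05
position: [0.5337, -0.2072, 0.4148]
tool_rot: [0.987, 0.159, 0.0, 0.0]
ft_force: [-0.7, 0.7, -0.3]
grip_width: 0.021
```

{"name": "drive_tool", "arguments": {
  "plan": [
    [[0,0,-0.1,0,0,0],[0,0,-0.1,0,0,0],[0,0,0,0,0,0]]
  ]
}}

```text
time: 23.42
position: [0.5337, -0.2072, 0.4095]
tool_rot: [0.987, 0.159, -0.0, -0.0]
ft_force: [0.3, 0.1, -1.1]
grip_width: 0.0209
```

{"name": "drive_tool", "arguments": {
  "plan": [
    [[0,0,-0.2,0,0,0],[0,0,-0.2,0,0,0],[0,0,0,0,0,0]]
  ]
}}

```text
time: 23.8
position: [0.5336, -0.2072, 0.399]
tool_rot: [0.987, 0.159, -0.001, -0.001]
ft_force: [-0.6, -0.1, -1.9]
grip_width: 0.0208
```

{"name": "drive_tool", "arguments": {
  "plan": [
    [[0,0,-0.2,0,0,0],[0,0,-0.2,0,0,0],[0,0,-0.2,0,0,0],[0,0,-0.2,0,0,0],[0,0,0,0,0,0]]
  ]
}}

```text
time: 24.42
position: [0.5336, -0.2072, 0.3792]
tool_rot: [0.987, 0.159, -0.0, -0.0]
ft_force: [0.2, -0.1, -0.7]
grip_width: 0.0212
```

```bash
python3 -c "
from h import *
crop('side',265,130,50,60,13,'s13.png')
print(robot.get_obs()['ft_force'],robot.get_obs()['position'],robot.get_obs()['moment'])
"
```

```text
[ 0.65370405  0.18952666 -1.74453687] [ 0.53374518 -0.20726751  0.3794993 ] [ 0.02416188 -0.04559458  0.01746583]
```

View pics/s13.png

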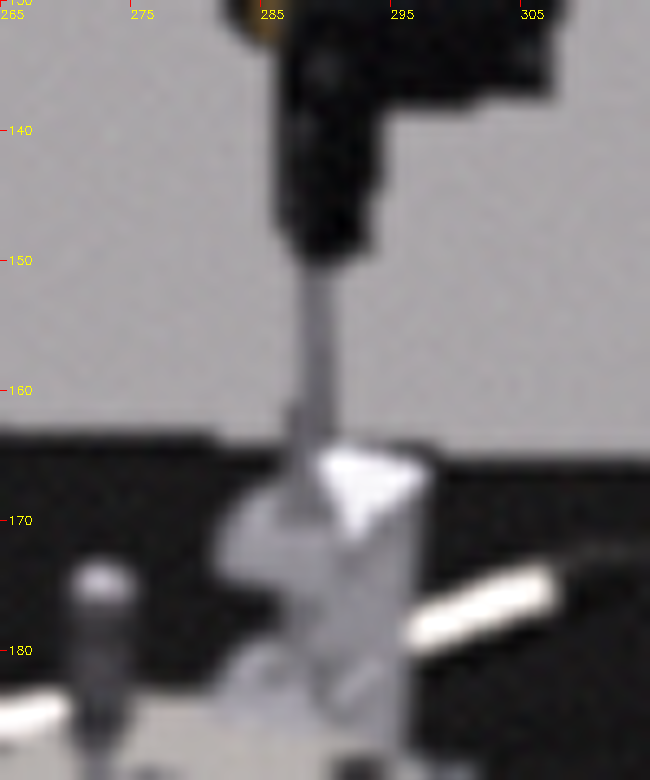

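{"name": "drive_tool", "arguments": {
  "plan": [
    [[0,0,-0.15,0,0,0],[0,0,-0.15,0,0,0],[0,0,-0.15,0,0,0],[0,0,-0.15,0,0,0],[0,0,0,0,0,0]]
  ]
}}

```text
time: 25.1
position: [0.5336, -0.2072, 0.3643]
tool_rot: [0.987, 0.159, -0.0, -0.0]
ft_force: [0.6, 0.1, -1.6]
grip_width: 0.0213
```

{"name": "drive_tool", "arguments": {
  "plan": [
    [[0,0,-0.15,0,0,0],[0,0,-0.15,0,0,0],[0,0,0,0,0,0]]
  ]
}}

```text
time: 25.48
position: [0.5336, -0.2072, 0.3568]
tool_rot: [0.987, 0.159, -0.0, -0.0]
ft_force: [0.4, -0.2, -1.0]
grip_width: 0.0211
```

{"name": "drive_tool", "arguments": {
  "plan": [
    [[0,0,-0.2,0,0,0],[0,0,-0.2,0,0,0],[0,0,-0.2,0,0,0],[0,0,0,0,0,0]]
  ]
}}

```text
time: 25.98
position: [0.5336, -0.2072, 0.3416]
tool_rot: [0.987, 0.159, -0.001, -0.0]
ft_force: [-0.1, -0.8, -2.3]
grip_width: 0.0211
```

{"name": "drive_tool", "arguments": {
  "plan": [
    [[0,0,-0.2,0,0,0],[0,0,-0.2,0,0,0],[0,0,-0.15,0,0,0],[0,0,0,0,0,0],[0,0,0,0,0,0],[0,0,0,0,0,0]]
  ]
}}

```text
time: 26.72
position: [0.5338, -0.2073, 0.3287]
tool_rot: [0.987, 0.159, 0.0, 0.0]
ft_force: [-0.0, 0.2, -1.8]
grip_width: 0.0214
```

```bash
python3 -c "
from h import *
crop('side',255,140,60,60,13,'s14.png')
im=crop('top',255,165,110,80,7,'t14.png')
im=camera('side');cv2.imwrite('pics/sf.png',cv2.resize(im[:,:,::-1],(800,600)))
print(robot.get_obs())
"
```

```text
{'time': 26.875, 'q': array([-5.65504801e-01,  5.56547175e-01,  1.63858515e+00,  7.66718421e-06,
        9.46140919e-01,  6.85490264e-01]), 'joint_velocities': array([ 1.11211486e-03,  2.25517375e-03,  4.56292717e-04,  7.72095010e-05,
       -1.52743854e-03,  4.54040807e-04]), 'joint_torque': array([-1.67016340e-03, -4.25307906e+01, -1.44167358e+01,  6.71467488e-02,
       -2.13049888e-02,  3.87350508e-05]), 'position': array([ 0.53378567, -0.20729633,  0.32865266]), 'tool_rot': array([9.87243454e-01, 1.59217891e-01, 1.21559280e-04, 1.03627313e-04]), 'ft_force': array([-0.18224694, -0.45862106, -1.19388809]), 'moment': array([-0.09474209,  0.00421911,  0.02434913]), 'grip_width': 0.021043809723226278}
```

View pics/s14.png

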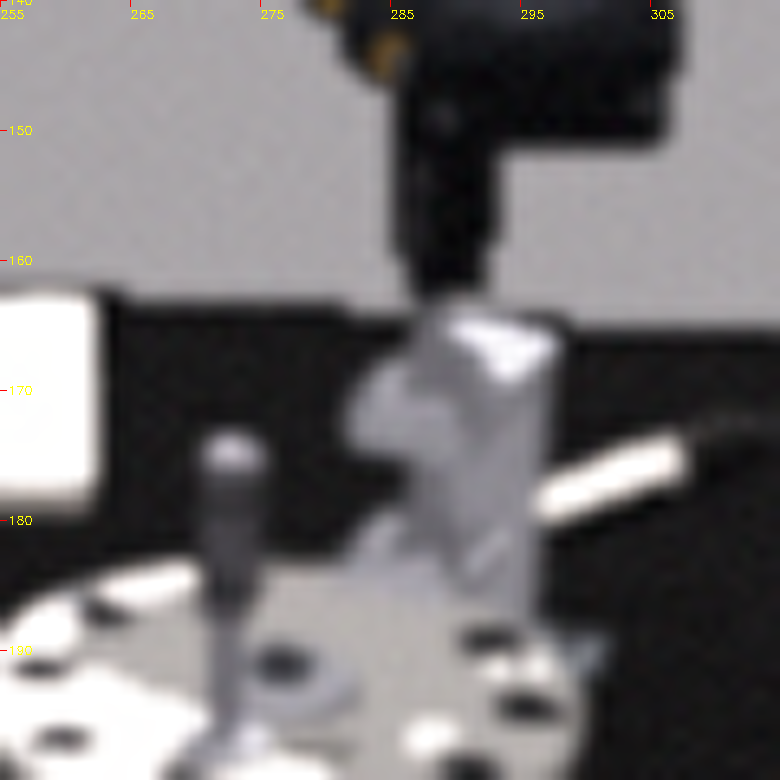

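View pics/t14.png

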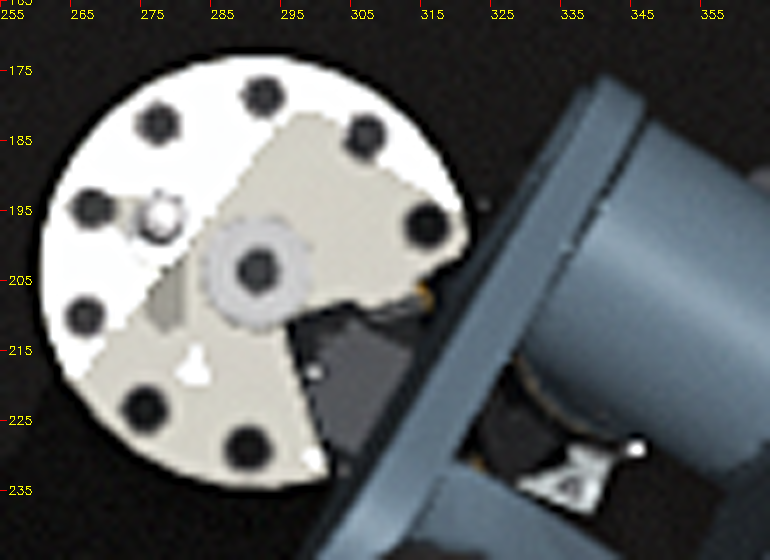

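View pics/sf.png

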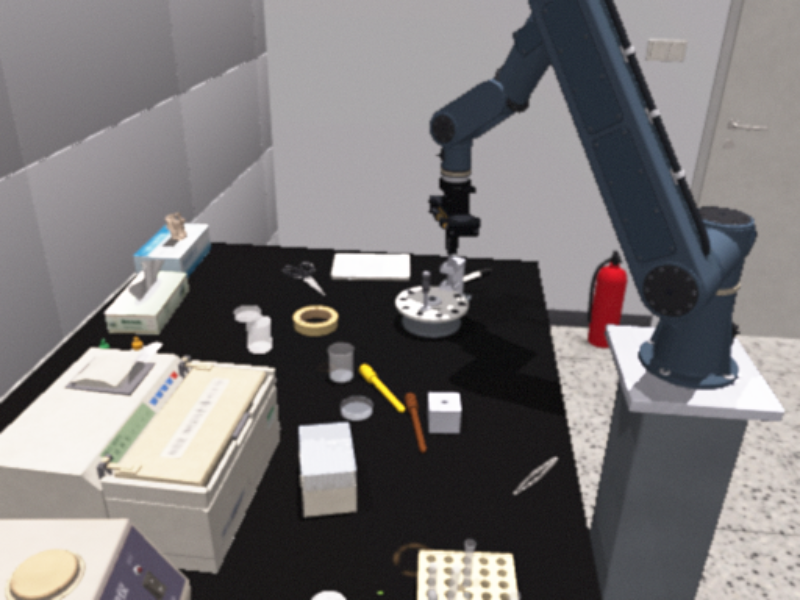

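```bash
python3 -c "
from rig import robot
print(robot.hand_in())"
```

```text
the job is handed in; nothing more can be done
None
```

The lock pin is threaded through both bushes and held there, gripped and still, and the job was handed in at about 27 s. The arm's height puts the tip at about z = 21 mm: 24 mm below the lower bush and clear of the worktop. I could not see the tip itself, because the disc and stand hide it from the side camera and the arm hides it from the top one.

- **Carousel:** I cranked it anticlockwise by its handle about 6.78 rad (389°). The force then climbed to about 11 N against the end stop. After release, the disc holes put it within about 0.5° of home, and the handle is in the same place in the last picture.
- **Pin:** I straightened it in the parking block, where it was leaning, then gripped it at 35 N and lifted it out. It went through both bushes with no measurable resistance; the force reading stayed at about the pin's own weight.
- **Other things:** the beaker, dish and marker look unmoved in the last picture.
- **Look-alikes:** the yellow and brown pins, which were standing at the start, now lie on the worktop. The yellow one was already down at 13.45 s, with the gripper still well clear, so it seems to have toppled by itself. I first noticed the brown one lying at 14.3 s, and the forces showed no contact. I did not touch or re-stand either, but I have no picture of the moment they fell.

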